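Move a clamp meter to the other fold-down hook and fold the emptied one flat

ROBOT

A 6-joint arm with a two-finger parallel gripper is mounted at the origin on the work surface. World frame = base frame: x ahead of the robot, y to its left, z up, the work surface at z = 0. Lengths are in m, angles in degrees, forces in N, time in s.
With the tool pointing down it reaches from about 0.375 to 0.75 m from the base axis. Payload 9 kg.
Tool frame: the origin (TCP) lies where the fingers leave the gripper's body, on its centre line; the fingertips stand 73 mm ahead of it and the grasp point (between the pads) lies 54 mm ahead of it (robot.tip_reach is the distance from the TCP to the fingertips, in m); z points along the fingers, y is the direction in which the jaws open and shut (so a half turn about z gives the same grasp; the last joint's range is limited). The gripper opens to 85 mm and grips with 20 to 120 N. Pads are 22 mm wide; open, the fingers measure 114 mm over their backs; the gripper's body (76 mm by 85 mm) begins 54 mm behind the grasp point. The pads swing forward as they close: fully open they stand 13 mm farther back than shut.
Start: joints at [56.511, 5.964, 5.575, 89.605, 0, 77.527], TCP at [0.215, 0.56, 0.304] pointing down, gripper open.
Joint ranges: [-171.21, 171.21], [-48.23, 106.86], [-62.78, 66.21], [-105.2, 120.99], [-86.42, 89.51], [-180, 180]. Speed limits (degrees/s): [127.2, 127.2, 147.25, 180, 180, 180].

INTERFACE

Orientations are given as [roll, pitch, yaw] about the fixed x, y, z axes, in that order (R = Rz(yaw) Ry(pitch) Rx(roll)).
In Python, from plant import robot gives the robot as it stands. Calls block until the motion is done:
- robot.move_pose(position, orientation): joint-space move of the TCP to a pose.
- robot.line_to(position, vel=0.15, rotation=None, guard=None): straight line of the TCP; rotation=None keeps the orientation; vel is the mean speed in m/s. With guard (N) it stops when the force on the tool has changed by that much, and returns True; else False.
- robot.goto_joints(angles): joint-space move.
- robot.set_gripper(opening): finger opening in m; the grip force is fixed at half the most; returns when the fingers have stopped.
- robot.pause(seconds).
- robot.ik(position, orientation): joint angles nearest the present ones, or None.
- robot.observe(): the state.
- robot.grab_frame(name): name is "side" or "top" or "wrist"; returns the picture (400x640x3 uint8, blue, green, red); there is no depth.
- robot.get_calibration(name): a dict with "vertical_fov" (degrees; the focal length in pixels is half the picture's height over the tangent of half this angle, whatever the lens; pixels are square), "cx", "cy" (the principal point, pixels), "rvec" (rotation vector, rad) and "tvec" (3), from world to camera coordinates, as OpenCV has them. Camera axes: x right, y down, z forward; pixel columns grow to the right and rows downward; lengths in m; the calibration is good to about 2 mm. A picture is of the moment at which its call begins: read the wrist's pose just before it. get_calibration takes no time and is no camera call; for the wrist camera it gives the pose at the moment of the call.
A pose or a line that the arm cannot do raises robot.IKError and nothing moves.
- robot.job_done(): hands the job in, once; it reports no verdict.
The state is a dict: "time": time; "q": joint angles; "qvel": joint speeds; "joint_torque": joint torques, N m; "tool_pos": TCP position; "tcp_rot": TCP orientation; "ft_force": force on the tool from outside, world axes, zero at the start; "torque": the same for the moment, N m; "gripper_width": finger opening in m.
Only numpy, scipy, OpenCV 4.12 (cv2) and the standard library are available. Lean on these libraries where they do the work, as an engineer would, in place of code of your own. Each camera call takes 0.05 s, during which the arm holds its last target. There are 200 camera calls.

TASK

The clamp meter hangs by its jaw right in front of the bench outlet. Swing the other hook, folded up on the same white panel, fully down until its arm bears firmly on its stop, move the meter over and hang it there by its jaw, then fold the emptied hook up flat against its rubber pad again. Ease the hooks and the meter home by feel instead of forcing them, and leave everything else on the bench where it is.

Things in the scene. Friction and masses are not known exactly. Their poses are not given: they have to be found in the camera images.
- shelf: white bench shelf, 240 x 420 x 310 mm, fixed. Origin: on the bench, under the middle of its side panel's face that carries the hooks; x points into the shelf, so that face looks to -x; y runs along the panel, z up. Tins and a carton stand on its top, 140 mm or more back from that face.
- hook_a: base plate (34 x 135 mm steel) of the hook in use at the start: it is open, with the clamp meter on it. Origin: on the panel face, level with the hinge pin. Its axes: x points into the panel (the arm opens towards -x), y runs level along the panel, z is up. The hinge pin lies along y, 18 mm out from the panel (at x = -18 mm). Which of the two hooks is nearer to the robot varies.
- peg_a (a joint): angle of the folding arm of hook_a in rad: 0 = folded up flat, upright against its rubber pad; grows as the arm swings out and down; 1.57 = level. Stiff hinge: about 3.5 N at the arm's end moves it, and it stays where it is left, even under the meter. It counts as flat below 0.06 rad (4 mm at its end).
- peg_a_end (a point): centre of the red round end of the arm of hook_a, 75 mm from the hinge pin. The arm is a dark steel bar, 14 mm wide (along the hinge pin) and 12 mm deep; its end is a red disc with flat sides, 20 mm diameter, 16 mm wide along the pin. Pin, bar and end lie on one straight line, upright when folded.
- stop_a: brass stop of hook_a: block with a levelling screw, whose tip meets the arm's heel 13 mm below the hinge pin when open; origin as hook_a. Its arm starts level, on or just above it. Seated firmly = 10 N or more at the screw, as is left by a push of 6 N or more at the arm's end; more than about 15 N pushed down at the arm's end (70 N at the screw) damages it.
- pad_a: rubber rest pad of hook_a for the folded arm; origin as hook_a, pad 50 mm above the hinge pin, its top 12 mm out from the panel. Pressing the folded arm's end against it with more than about 23 N (30 N at the pad) damages it.
- hook_b: base plate (34 x 135 mm steel) of the spare hook, folded up at the start. Origin: on the panel face, level with the hinge pin. Its axes: x points into the panel (the arm opens towards -x), y runs level along the panel, z is up. The hinge pin lies along y, 18 mm out from the panel (at x = -18 mm). Which of the two hooks is nearer to the robot varies.
- peg_b (a joint): angle of the folding arm of hook_b in rad: 0 = folded up flat, upright against its rubber pad; grows as the arm swings out and down; 1.57 = level. Stiff hinge: about 3.5 N at the arm's end moves it, and it stays where it is left, even under the meter. It counts as flat below 0.06 rad (4 mm at its end).
- peg_b_end (a point): centre of the red round end of the arm of hook_b, 75 mm from the hinge pin. The arm is a dark steel bar, 14 mm wide (along the hinge pin) and 12 mm deep; its end is a red disc with flat sides, 20 mm diameter, 16 mm wide along the pin. Pin, bar and end lie on one straight line, upright when folded.
- stop_b: brass stop of hook_b: block with a levelling screw, whose tip meets the arm's heel 13 mm below the hinge pin when open; origin as hook_b. The screw's setting is unknown: the arm may stop anywhere from 1.39 to 1.76 rad and must be felt home on it. Seated firmly = 10 N or more at the screw, as is left by a push of 6 N or more at the arm's end; more than about 15 N pushed down at the arm's end (70 N at the screw) damages it.
- pad_b: rubber rest pad of hook_b for the folded arm; origin as hook_b, pad 50 mm above the hinge pin, its top 12 mm out from the panel. Pressing the folded arm's end against it with more than about 23 N (30 N at the pad) damages it.
- meter: clamp meter, 0.24 to 0.39 kg: black body 52 wide (along its y) x 34 deep (x) x 134 mm high (z; a rib 60 mm wide at 105 to 115 mm), orange ring jaw on top, 184 mm in all. Origin: centre of its foot; z up along it; the display looks to -x, away from the panel. It bears at most 30 N of pressing or bumping on a hook.
- meter_jaw (a point): middle of the meter's jaw hole, 152 mm above the meter's origin. The jaw is 58 mm wide outside, 14 mm thick, with upright parallel sides from 134 to 169 mm above the origin, to grip across from above; the hole is 36 mm wide, from 134 to 172 mm, narrower in its top corners. It hangs with the top of the hole on the arm.
- outlet: grey twin bench outlet, 78 x 145 x 10 mm, on the panel below hook_a, behind the meter; fixed. Origin: middle of its lower edge on the panel face
- remote: black remote control, 190 x 55 x 18 mm, on the brown equipment case (280 x 400 x 85 mm, fixed, to the left); origin under its centre; leave alone
- driver: red screwdriver lying on the bench; leave alone
- esd_brush: black brush lying on the bench; leave alone
- spool: solder spool, 58 mm diameter, 44 mm high, standing on the bench about 200 mm out from the panel; leave alone
- screw_jar: glass screw jar, 48 mm diameter, 58 mm high, standing on the bench about 200 mm out from the panel; leave alone
- parts_tray: yellow parts tray, 85 x 150 x 30 mm, on the bench at the panel's foot below the hooks; leave alone
Not all that is in view belongs to the job. Leave any green or purple look-alike of the meter alone.

How it is judged:
By the outcome, as a careful person would: the job done as asked, in the order asked, and still so for the second after the job is handed in, with the robot touching nothing.
It also fails if it takes over 72 s, if anything falls off the work surface, if the arm or the gripper's body presses on something with over 40 N, if the wrist force passes 120 N, or if a joint passes its speed limit or range.

## Working session

There is one attempt and no reset: what is moved stays moved. The work goes in short steps, each a Python script; the robot and the scene stay as the last script left them, time stands still between calls to the robot, and variables do not carry over. Pictures are saved under pics/ and viewed, about 8 in all and at most 12, crops included, and the job is handed in when it is done.

```bash
ls; mkdir -p pics; python3 - <<'E'
from plant import robot
import cv2,numpy as np
for n in ("side","top","wrist"):
    c=robot.get_calibration(n)
    R=cv2.Rodrigues(np.array(c["rvec"],float))[0]; t=np.array(c["tvec"],float).ravel()
    print(n,c["vertical_fov"],c["cx"],c["cy"],"pos",(-R.T@t).round(3),"fwd",R[2].round(3), [k for k in c])
    im=robot.grab_frame(n); cv2.imwrite(f"pics/{n}0.png",im)
a=cv2.imread("pics/side0.png"); b=cv2.imread("pics/top0.png")
print(robot.observe())
E
```

```text
pics
side 43.556545158212195 315.6360621019814 195.03876461537422 pos [ 1.454 -0.363  0.917] fwd [-0.711  0.357 -0.606] ['vertical_fov', 'cx', 'cy', 'rvec', 'tvec']
top 42.12352882421129 320.295075314863 199.56753559643852 pos [0.495 0.069 1.709] fwd [ 0.053  0.012 -0.999] ['vertical_fov', 'cx', 'cy', 'rvec', 'tvec']
wrist 60.79466008627365 320.9025144749382 193.6464044064069 pos [0.144 0.587 0.374] fwd [ 0.276 -0.107 -0.955] ['vertical_fov', 'cx', 'cy', 'rvec', 'tvec']
{'time': 0.15, 'q': array([5.65122701e+01, 5.99146235e+00, 5.53908366e+00, 8.96043751e+01,
       1.42683094e-05, 7.75269024e+01]), 'qvel': array([-0.0108857 , -0.06127152,  0.14614803,  0.01930941,  0.01252839,
        0.02088634]), 'joint_torque': array([ 4.26840736e-03, -5.57353163e+01,  5.04008818e+01,  1.25140444e-02,
       -2.47500002e-04,  3.13101886e-06]), 'tool_pos': array([0.215057  , 0.55995243, 0.30331092]), 'tcp_rot': array([-1.79944589e+02, -1.22716796e-02,  1.58985362e+02]), 'ft_force': array([-0.385267  , -0.44942349,  0.59165724]), 'torque': array([-0.02694479, -0.01774517, -0.0135822 ]), 'gripper_width': 0.08534997047893073}
```

View pics/side0.png

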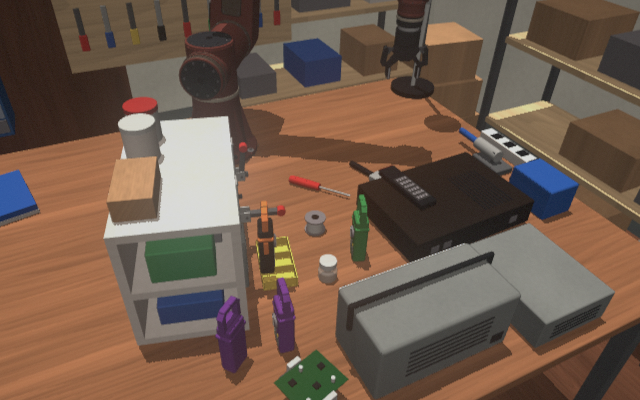

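View pics/top0.png

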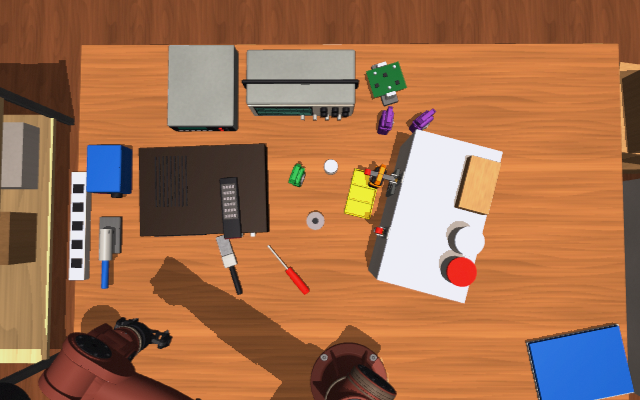

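Side view: the shelf with the open hook (red end at ~(281,210)), the orange jaw at (264,215), and the folded hook nearer the robot (red end at ~(242,147)). Top view: the panel edge runs from (415,130) to (378,280), and the folded hook's red end is at ~(379,231). Next I'll measure the shelf and the red ends.

```bash
cat > h.py <<'E'
import cv2,numpy as np
from plant import robot
def cam(c):
    R=cv2.Rodrigues(np.array(c["rvec"],float))[0]; t=np.array(c["tvec"],float).ravel()
    f=200/np.tan(np.radians(c["vertical_fov"]/2)); return R,t,f,c["cx"],c["cy"]
def ray(c,uv):
    R,t,f,cx,cy=cam(c); d=R.T@np.array([(uv[0]-cx)/f,(uv[1]-cy)/f,1]); return -R.T@t,d/np.linalg.norm(d)
def onz(c,uv,z):
    o,d=ray(c,uv); return o+d*(z-o[2])/d[2]
def onplane(c,uv,p,n):
    o,d=ray(c,uv); return o+d*((p-o)@n)/(d@n)
def proj(c,P):
    R,t,f,cx,cy=cam(c); q=R@np.asarray(P)+t; return np.array([f*q[0]/q[2]+cx,f*q[1]/q[2]+cy])
def tri(*cu):
    A=np.zeros((3,3));b=np.zeros(3);L=[]
    for c,uv in cu:
        o,d=ray(c,uv);M=np.eye(3)-np.outer(d,d);A+=M;b+=M@o;L.append((o,d,M))
    p=np.linalg.solve(A,b); return p,[np.linalg.norm(M@(p-o)) for o,d,M in L]
def blobs(im,lo,hi,amin=6):
    m=cv2.inRange(cv2.cvtColor(im,cv2.COLOR_BGR2HSV),np.array(lo),np.array(hi))
    n,_,st,ce=cv2.connectedComponentsWithStats(m)
    return [(st[i][:5].tolist(),ce[i].round(1).tolist()) for i in range(1,n) if st[i][4]>=amin]
E
python3 - <<'E'
from h import *
T=robot.get_calibration("top");S=robot.get_calibration("side")
t=cv2.imread("pics/top0.png");s=cv2.imread("pics/side0.png")
# shelf top: white polygon
h=cv2.cvtColor(t,cv2.COLOR_BGR2HSV); m=((h[...,1]<40)&(h[...,2]>200)).astype(np.uint8); m[:, :370]=0; m[:,510:]=0; m[:125]=0;m[310:]=0
c=max(cv2.findContours(m,cv2.RETR_EXTERNAL,cv2.CHAIN_APPROX_NONE)[0],key=cv2.contourArea)
hull=cv2.convexHull(c); ap=cv2.approxPolyDP(hull,8,True)[:,0]; print(ap.tolist())
for p in ap: print(p,onz(T,p,.31).round(4))
# left-edge line fit from row-wise first white pixels
pts=[];
for r in range(140,272,2):
    x=np.where(m[r])[0]
    if len(x): pts.append(onz(T,(x[0]-.5,r),.31)[:2])
pts=np.array(pts)
for _ in range(6):
    v=cv2.fitLine(pts.astype(np.float32),cv2.DIST_HUBER,0,.001,.001).ravel(); n=np.array([-v[1],v[0]]); e=(pts-v[2:])@n
    pts=pts[abs(e)<max(.002,1.5*e.std())]
print("line",v,"dir deg",np.degrees(np.arctan2(v[1],v[0])),len(pts),e.std())
for nm,im in (("top",t),("side",s)):
    for lo,hi in (((0,150,80),(5,255,255)),((170,150,80),(180,255,255)),((8,170,120),(16,255,255))):
        print(nm,lo[0],[b for b in blobs(im,lo,hi,8) if ((360<b[1][0]<410) if nm=="top" else (230<b[1][0]<300 and b[1][1]>130))])
cv2.imwrite("pics/c1.png",np.hstack([cv2.resize(s[130:290,225:305],None,fx=4.5,fy=3.6,interpolation=cv2.INTER_CUBIC)[:,:360],cv2.resize(t[150:260,340:410],None,fx=6,fy=5.2363,interpolation=cv2.INTER_CUBIC)]))
E
```

```text
[[417, 129], [502, 152], [464, 302], [377, 279]]
[417 129] [ 0.76   -0.1764  0.31  ]
[502 152] [ 0.6968 -0.4047  0.31  ]
[464 302] [ 0.2954 -0.2966  0.31  ]
[377 279] [ 0.356  -0.0658  0.31  ]
line [ 0.9652923  -0.26117203  0.5517267  -0.11776485] dir deg -15.139617 58 0.0008266331875677187
top 0 [([364, 169, 7, 6, 34], [367.3, 171.5]), ([375, 227, 8, 7, 46], [378.5, 230.1]), ([368, 361, 8, 11, 19], [372.3, 367.1]), ([360, 372, 36, 23, 46], [377.5, 385.0]), ([374, 397, 6, 3, 10], [376.1, 398.2])]
top 170 []
top 8 [([354, 0, 20, 26, 106], [363.7, 12.7]), ([373, 0, 4, 18, 34], [375.0, 8.5]), ([390, 0, 29, 37, 216], [403.9, 15.5]), ([66, 0, 574, 400, 111650], [382.1, 217.2]), ([362, 2, 5, 6, 10], [364.3, 4.3]), ([397, 2, 3, 5, 9], [398.3, 4.0]), ([384, 10, 9, 20, 50], [387.0, 18.6]), ([392, 12, 5, 8, 21], [394.4, 16.0]), ([376, 20, 7, 6, 18], [380.1, 23.0]), ([406, 22, 4, 4, 8], [407.9, 23.6]), ([365, 27, 6, 9, 24], [366.7, 31.9]), ([371, 26, 3, 7, 11], [371.8, 29.1]), ([375, 27, 3, 7, 10], [376.1, 30.3]), ([371, 176, 15, 40, 197], [377.5, 196.8])]
side 0 [([239, 142, 7, 5, 24], [241.8, 144.2]), ([277, 205, 8, 11, 68], [280.7, 209.7])]
side 170 []
side 8 []
```

View pics/c1.png

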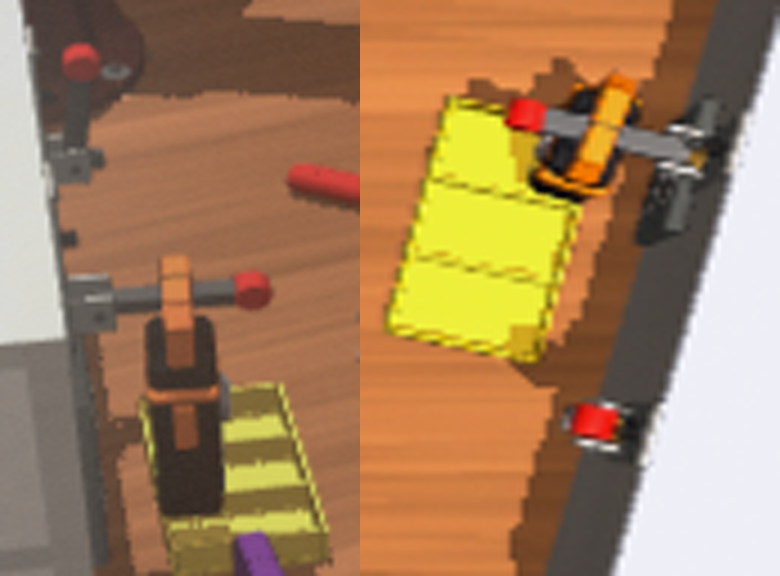

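The crop shows side-view disc centres at ~(242.8,147.2) for hook_b and (281,210.5) for hook_a. The meter hangs about midway along hook_a's arm. Next: triangulate, then take a closer wrist view.

```bash
cat >> h.py <<'E'
from scipy.spatial.transform import Rotation as Ro
yawp=np.radians(-15.14)
P_=np.array([np.cos(yawp),np.sin(yawp),0])      # along panel (away from robot)
N_=np.array([-P_[1],P_[0],0])                   # out of panel
Z_=np.array([0,0,1.])
O_=np.array([0.5517-0.0,-0.1178,0])             # point on panel face
def rpy(al,flip=1):
    "tool z tilted al deg into the panel, tool x outward"
    a=np.radians(al); z=-Z_*np.cos(a)-N_*np.sin(a); x=flip*(N_*np.cos(a)-Z_*np.sin(a)); y=np.cross(z,x)
    return Ro.from_matrix(np.c_[x,y,z]).as_euler('xyz',degrees=True), z
def loc(p): d=np.asarray(p)-O_; return np.array([d@P_,d@N_,d[2]])   # (along, out, up)
def wor(a,o,u): return O_+a*P_+o*N_+u*Z_
E
python3 - <<'E'
from h import *
T=robot.get_calibration("top");S=robot.get_calibration("side")
for nm,t,s in (("b_end",(378.5,230.1),(242.8,147.2)),("a_end",(367.3,171.5),(281,210.5))):
    p,e=tri((T,t),(S,s)); print(nm,p.round(4),np.round(e,4),"loc",loc(p).round(4))
for al in (20,30,40):
  for out in (.2,.25,.3):
    r,z=rpy(al); tcp=wor(0,out,.42)
    print(al,out,tcp.round(3),robot.ik(tcp,r))
r,z=rpy(30); print(r)
E
```

```text
b_end [ 0.4865 -0.0716  0.2933] [0.0007 0.0007] loc [-0.075   0.0276  0.2933]
a_end [ 0.6547 -0.0474  0.2192] [0.0012 0.0012] loc [0.081  0.0949 0.2192]
20 0.2 [0.604 0.075 0.42 ] [  1.99407693  20.14114213  32.46073161 108.43996187 -19.07712411
 108.16346242]
20 0.25 [0.617 0.124 0.42 ] [  6.20518401  26.43839066  40.30846707 111.41667705 -18.57580723
 112.58109075]
20 0.3 [0.63  0.172 0.42 ] [ 10.13397229  34.34626204  50.7615249  115.24815379 -18.01589409
 116.6769304 ]
30 0.2 [0.604 0.075 0.42 ] [  5.09125373  25.49985131  37.09786295 112.8888557  -27.97928227
 113.05277744]
30 0.25 [0.617 0.124 0.42 ] [  9.09705904  33.20330462  47.10081432 117.23113516 -27.12462022
 117.46725886]
30 0.3 [0.63  0.172 0.42 ] None
40 0.2 [0.604 0.075 0.42 ] [  7.76230326  31.52402397  42.00986361 118.57002144 -36.30734643
 118.87618507]
40 0.25 [0.617 0.124 0.42 ] None
40 0.3 [0.63  0.172 0.42 ] None
[180.    30.    74.86]
```

```bash
python3 - <<'E'
from h import *
import json
r,z=rpy(25)
out={}
for i,a in enumerate((0.06,-0.06)):
    p=wor(a,.20,.43)
    (robot.move_pose if i==0 else (lambda q,_:robot.line_to(q,vel=.15)))(p,r)
    robot.pause(.25)
    c=robot.get_calibration("wrist"); im=robot.grab_frame("wrist"); cv2.imwrite(f"pics/w{i}.png",im)
    out[i]={k:np.array(v).ravel().tolist() for k,v in c.items()}
    for k in ("cx","cy","vertical_fov"): out[i][k]=out[i][k][0]
json.dump(out,open("w.json","w"))
o=robot.observe(); print(o["time"],o["tool_pos"],o["ft_force"])
a=cv2.imread("pics/w0.png");b=cv2.imread("pics/w1.png")
cv2.imwrite("pics/w01.png",np.vstack([a,b])[:, :]) if False else None
E
```

```text
4.1667 [0.54638712 0.09074174 0.42970136] [-0.1782684   0.63351956  0.29508492]
```

View pics/w0.png

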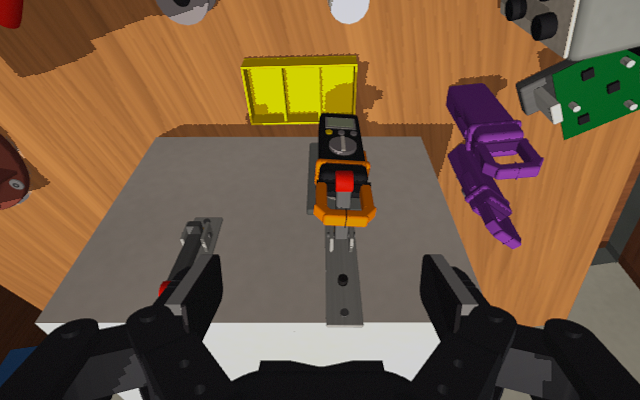

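View pics/w1.png

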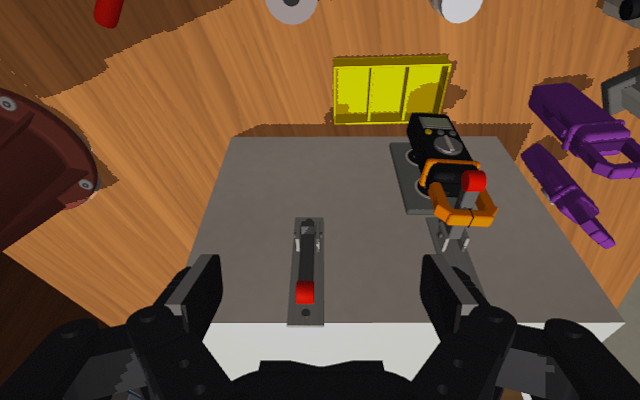

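Both wrist views are clear, with the panel's up direction pointing down in the image. View w1: plate_b at columns 289–324 and disc_b at (305,292). View w0: disc_a at (345,181), plate_a at columns 327–363 on row 325. The panel's lower edge is at row 137 and its upper edge at row 323. Next: compute.

```bash
python3 - <<'E'
from h import *
import json
W=json.load(open("w.json")); T=robot.get_calibration("top");S=robot.get_calibration("side")
ims=[cv2.imread(f"pics/w{i}.png") for i in (0,1)]
# panel face edges by grey level down columns
for i,cols in ((0,(230,260,400,410)),(1,(260,280,370,380))):
    g=ims[i].astype(int); c=W[str(i)]
    for x in cols:
        col=g[:,x]; gr=(abs(col[:,0]-col[:,2])<25)&(col.mean(1)>60)
        wh=np.where((col.mean(1)>190)&gr)[0]; top=wh[wh>300][0]
        lo=100
        while not gr[lo:lo+8].all(): lo+=1
        pt=onz(c,(x,top-.5),.31); pb=onz(c,(x,lo-.5),0)
        print(i,x,"rows",lo,top,"top edge loc",loc(pt).round(4),"bottom",loc(pb).round(4))
bl={}
for i in (0,1):
    for b in blobs(ims[i],(0,150,60),(6,255,255),40): print(i,b)
    # orange
    for b in blobs(ims[i],(10,180,100),(19,255,255),300):
        if b[0][4]<3000: print("or",i,b)
E
```

```text
0 230 rows 137 323 top edge loc [-0.0237  0.0004  0.31  ] bottom [-0.085   0.0011 -0.    ]
0 260 rows 137 323 top edge loc [0.0039 0.0004 0.31  ] bottom [-0.0373  0.0011  0.    ]
0 400 rows 137 323 top edge loc [0.1323 0.0007 0.31  ] bottom [0.1852 0.0014 0.    ]
0 410 rows 137 323 top edge loc [0.1415 0.0008 0.31  ] bottom [0.201  0.0014 0.    ]
1 260 rows 137 323 top edge loc [-0.1156  0.0007  0.31  ] bottom [-0.1569  0.0008  0.    ]
1 280 rows 137 323 top edge loc [-0.0973  0.0007  0.31  ] bottom [-0.1252  0.0008  0.    ]
1 370 rows 137 323 top edge loc [-0.0149  0.0009  0.31  ] bottom [0.0177 0.0009 0.    ]
1 380 rows 137 323 top edge loc [-0.0058  0.0009  0.31  ] bottom [0.0336 0.0009 0.    ]
0 ([0, 0, 23, 29, 598], [10.5, 12.9])
0 ([0, 143, 25, 67, 837], [9.2, 180.2])
0 ([335, 171, 19, 21, 390], [343.9, 181.1])
0 ([158, 281, 13, 16, 81], [162.9, 287.0])
or 0 ([314, 151, 56, 75, 933], [330.1, 191.9])
or 0 ([347, 185, 29, 42, 540], [363.7, 207.1])
1 ([94, 0, 30, 28, 672], [107.4, 12.1])
1 ([0, 98, 94, 86, 1850], [52.3, 136.9])
1 ([461, 170, 26, 22, 497], [473.4, 180.8])
1 ([57, 182, 36, 28, 498], [73.7, 196.3])
1 ([295, 281, 19, 23, 408], [304.5, 292.1])
or 1 ([419, 159, 61, 27, 337], [441.2, 166.6])
or 1 ([429, 182, 69, 45, 1151], [460.6, 207.5])
```

```bash
sed -i 's/^O_=.*/O_=np.array([0.5517,-0.1178,0])+0.0007*N_/' h.py; python3 - <<'E'
from h import *
import json
W=json.load(open("w.json")); T=robot.get_calibration("top");S=robot.get_calibration("side")
w0,w1=W["0"],W["1"]
f=lambda *a:(lambda r:(loc(r[0]).round(4),np.round(r[1],4)))(tri(*a))
print("a_end w0w1",f((w0,(344,181.1)),(w1,(473.4,180.8))))
print("a_end w0w1S",f((w0,(344,181.1)),(w1,(473.4,180.8)),(S,(281,210.5))))
print("b_end w1S",f((w1,(304.5,292.1)),(S,(242.8,147.2))))
print("b_end w1T",f((w1,(304.5,292.1)),(T,(379.5,230.6))))
P=lambda c,uv,o:loc(onplane(c,uv,O_+o*N_,N_)).round(4)
print("b_end on out=.018",P(w1,(304.5,292.1),.018),P(w1,(304.5,292.1),.024))
for n,c,u in (("b pl L/R/hole",w1,[(288.5,324),(324.5,324),(306,313),(295,217.5),(324,217.5)]),("a pl",w0,[(326.5,325),(363.5,325),(343,280),(345,312)])):
    print(n,[P(c,q,.003).tolist() for q in u])
# edge columns of plate b, plate a from grad
im=np.hstack([cv2.resize(cv2.imread("pics/w1.png")[195:335,260:350],None,fx=4,fy=4,interpolation=cv2.INTER_CUBIC),cv2.resize(cv2.imread("pics/w0.png")[100:240,295:395],None,fx=4,fy=4,interpolation=cv2.INTER_CUBIC)])
cv2.imwrite("pics/c2.png",im)
E
```

```text
a_end w0w1 (array([0.081 , 0.0939, 0.2202]), array([0.0001, 0.0001]))
a_end w0w1S (array([0.0813, 0.0944, 0.2202]), array([0.0006, 0.0005, 0.0011]))
b_end w1S (array([-0.0741,  0.0272,  0.2945]), array([0.0008, 0.0008]))
b_end w1T (array([-0.0752,  0.0232,  0.2928]), array([0.0005, 0.0005]))
b_end on out=.018 [-0.075   0.018   0.2897] [-0.0747  0.024   0.2933]
b pl L/R/hole [[-0.0891, 0.003, 0.3129], [-0.0566, 0.003, 0.3129], [-0.0736, 0.003, 0.3023], [-0.0908, 0.003, 0.1802], [-0.0563, 0.003, 0.1802]]
a pl [[0.0648, 0.003, 0.314], [0.0982, 0.003, 0.3139], [0.0819, 0.003, 0.2667], [0.0822, 0.003, 0.3013]]
```

View pics/c2.png

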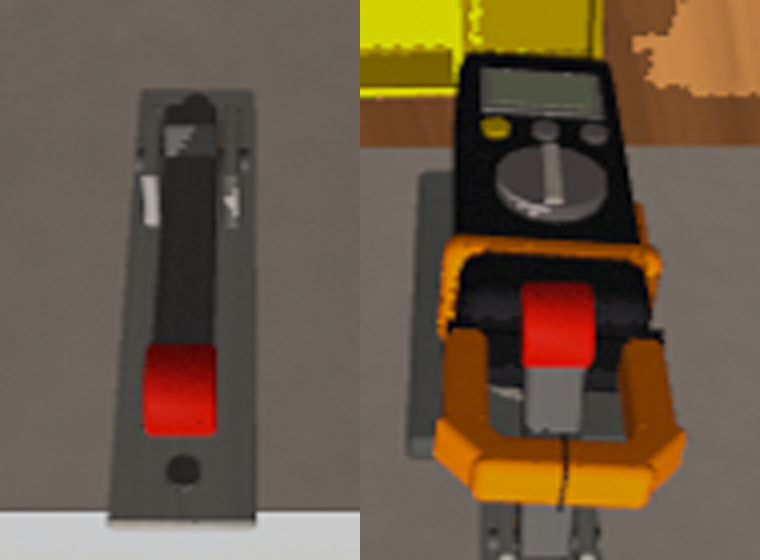

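The geometry is consistent. Both pins sit at z≈0.220. Hook_b is at along −0.074, its end at out≈0.024, and hook_a is at along +0.081. Next: grip disc_b across its flats from above and swing it to about 1.2 rad.

```bash
cat >> h.py <<'E'
AB,AA,ZP,OP=-0.074,0.0813,0.2198,0.018
R0=rpy(0)[0]
def end(al,th,r=.075): return (al,OP+r*np.sin(th),ZP+r*np.cos(th))
def st(tag=""):
    o=robot.observe(); F=o["ft_force"]
    print(tag,"t",round(float(o["time"]),2),"loc",loc(o["tool_pos"]).round(4),"F(al,out,up)",np.round([F@P_,F@N_,F[2]],2),"w",round(float(o["gripper_width"]),4),flush=True); return o
E
python3 - <<'E'
from h import *
off=.064
a,o,u=AB,.0235,.293
robot.set_gripper(.05)
robot.move_pose(wor(a,.05,u+off+.05),R0); st("above")
robot.line_to(wor(a,o,u+off+.03),vel=.15)
print(robot.line_to(wor(a,o,u+off),vel=.06,guard=6)); st("down")
robot.set_gripper(0); st("grip")
for th in np.arange(.2,1.21,.2):
    e=end(a,th); robot.line_to(wor(e[0],e[1],e[2]+off),vel=.05); st(f"th{th:.1f}")
c=robot.get_calibration("side"); cv2.imwrite("pics/s1.png",robot.grab_frame("side"))
cv2.imwrite("pics/s1c.png",cv2.resize(cv2.imread("pics/s1.png")[100:260,190:350],None,fx=3.5,fy=3.5))
E
```

```text
above t 5.28 loc [-0.0742  0.0494  0.4073] F(al,out,up) [-0.19  0.28  0.03] w 0.0501
False
down t 6.3 loc [-0.0741  0.0235  0.357 ] F(al,out,up) [ 0.37 -0.26  0.6 ] w 0.05
grip t 6.71 loc [-0.074   0.0235  0.3575] F(al,out,up) [-1.21  1.04  4.71] w 0.0142
th0.2 t 7.05 loc [-0.074   0.0322  0.3569] F(al,out,up) [-0.83 -4.91 -1.93] w 0.0146
th0.4 t 7.5 loc [-0.074   0.047   0.3533] F(al,out,up) [-2.38 -3.23  6.15] w 0.0146
th0.6 t 7.95 loc [-0.074   0.0608  0.3469] F(al,out,up) [-3.32  2.25 10.48] w 0.0141
th0.8 t 8.4 loc [-0.074   0.0729  0.3377] F(al,out,up) [-3.53  6.34 11.3 ] w 0.0144
th1.0 t 8.85 loc [-0.0741  0.083   0.3258] F(al,out,up) [-3.55 11.5  12.  ] w 0.014
th1.2 t 9.3 loc [-0.0742  0.09    0.3123] F(al,out,up) [-4.45 12.95 12.31] w 0.015
```

View pics/s1c.png

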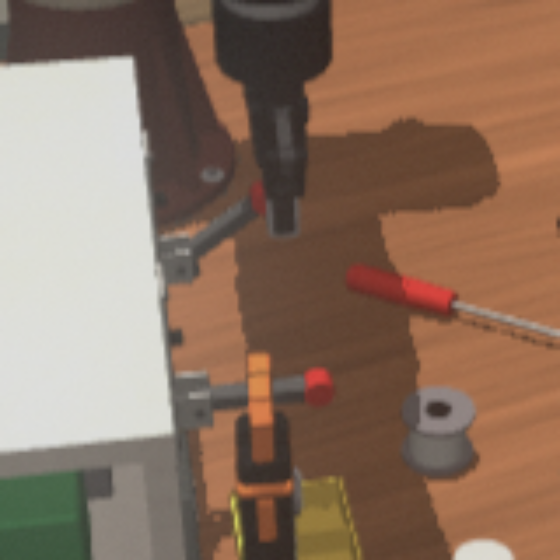

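The disc slipped a bit in the grip (visible above the fingertips), but the arm is out to ~1 rad. I'll release and push it home from above, by feel.

```bash
python3 - <<'E'
from h import *
robot.set_gripper(.045)
robot.line_to(wor(AB,.088,.375),vel=.15)
robot.set_gripper(0); robot.pause(.1)
st("ready")
g=robot.line_to(wor(AB,.088,.31),vel=.04,guard=2.5); st(f"touch {g}")
g=robot.line_to(wor(AB,.090,.276),vel=.012,guard=9); o=st(f"stop {g}")
robot.pause(.15); st("hold")
E
```

```text
ready t 10.93 loc [-0.074  0.088  0.375] F(al,out,up) [-0.64  0.03  0.83] w -0.0001
touch True t 11.78 loc [-0.0741  0.0886  0.3461] F(al,out,up) [-0.57 -0.08  1.84] w -0.0001
stop True t 12.92 loc [-0.0742  0.0891  0.3443] F(al,out,up) [-0.44  1.29  3.77] w -0.0003
hold t 13.07 loc [-0.0742  0.0891  0.3442] F(al,out,up) [-0.31  2.7   4.88] w 0.0
```

```bash
python3 - <<'E'
from h import *
z=loc(robot.observe()["tool_pos"])[2]
for i in range(24):
    z-=.0025
    th=np.arccos(np.clip((z-.083-ZP)/.075,-1,1)); out=OP+.075*np.sin(th)+.001
    g=robot.line_to(wor(AB,out,z),vel=.03,guard=9); o=st(f"{i} th{th:.2f} {g}")
    F=o["ft_force"]
    if F[2]>8.5: break
E
```

```text
0 th1.02 False t 13.43 loc [-0.0737  0.0835  0.3424] F(al,out,up) [-0.16  3.62  7.27] w -0.0001
1 th1.06 False t 13.68 loc [-0.0738  0.085   0.3396] F(al,out,up) [0.92 3.91 4.41] w 0.0
2 th1.10 False t 13.93 loc [-0.0738  0.0862  0.3369] F(al,out,up) [1.91 2.82 5.15] w 0.0003
3 th1.14 False t 14.18 loc [-0.0739  0.0871  0.3342] F(al,out,up) [1.76 2.94 2.49] w -0.0002
4 th1.17 False t 14.43 loc [-0.074   0.0881  0.3316] F(al,out,up) [0.44 1.8  2.53] w 0.0001
5 th1.21 False t 14.68 loc [-0.0741  0.089   0.329 ] F(al,out,up) [0.36 1.12 1.84] w 0.0001
6 th1.25 False t 14.93 loc [-0.0741  0.09    0.3264] F(al,out,up) [-0.73  1.06  0.78] w -0.0002
7 th1.28 False t 15.18 loc [-0.0741  0.0908  0.3239] F(al,out,up) [0.35 0.26 1.23] w -0.0
8 th1.32 False t 15.43 loc [-0.0741  0.0915  0.3214] F(al,out,up) [-0.27  0.39 -0.83] w 0.0004
9 th1.35 False t 15.68 loc [-0.074   0.0921  0.3189] F(al,out,up) [-0.15  0.48  0.34] w 0.0
10 th1.38 False t 15.93 loc [-0.074   0.0926  0.3165] F(al,out,up) [-0.55  0.32  0.56] w -0.0002
11 th1.42 False t 16.18 loc [-0.074   0.0931  0.314 ] F(al,out,up) [0.88 0.84 0.5 ] w -0.0002
12 th1.45 False t 16.43 loc [-0.074   0.0934  0.3115] F(al,out,up) [ 0.19 -0.15 -0.45] w -0.0
13 th1.48 False t 16.68 loc [-0.074   0.0937  0.3091] F(al,out,up) [-0.9   0.9   2.05] w 0.0002
14 th1.52 False t 16.93 loc [-0.074   0.094   0.3068] F(al,out,up) [-0.92  2.35  3.7 ] w 0.0003
15 th1.55 False t 17.18 loc [-0.0739  0.0943  0.3046] F(al,out,up) [-1.41  4.72  5.67] w 0.0001
16 th1.58 False t 17.43 loc [-0.0739  0.0946  0.3025] F(al,out,up) [-2.08  5.4   8.72] w 0.0001
```

```bash
python3 - <<'E'
from h import *
a=robot.grab_frame("side");b=robot.grab_frame("wrist")
cv2.imwrite("pics/s2.png",np.hstack([cv2.resize(a[100:260,210:320],None,fx=3.5,fy=3.5)[:,:385],cv2.resize(b[120:400,180:440],None,fx=1.58,fy=2)[:560]]))
E
```

```text
(no output)
```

View pics/s2.png

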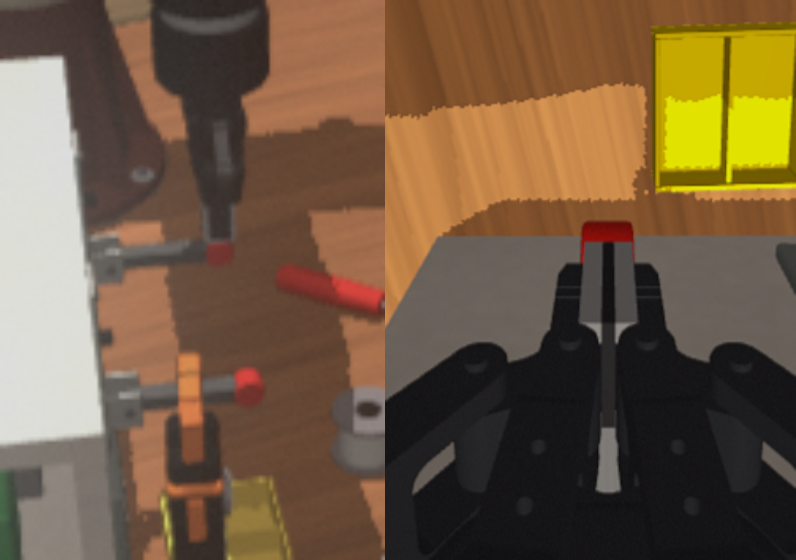

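The tip sits square on disc_b and the arm is about level. I'll feel on with finer steps to tell the stop apart from hinge friction.

```bash
python3 - <<'E'
from h import *
st("before"); robot.pause(.3); st("settled")
l=loc(robot.observe()["tool_pos"]); z=.083+ZP+.075*np.cos(1.58)
z=min(z,l[2])
for i in range(14):
    z-=.0006
    g=robot.line_to(wor(AB,.0935,z),vel=.01,guard=6); F=np.mean([robot.observe()["ft_force"] for _ in range(3)],0)
    l=loc(robot.observe()["tool_pos"]); print(i,g,"cmd",round(z,4),"z",l[2].round(4),"F",np.round([F@N_,F[2]],2))
    if F[2]>9.5: break
st()
E
```

```text
before t 17.52 loc [-0.0739  0.0946  0.3025] F(al,out,up) [-1.83  5.35  8.03] w 0.0
settled t 17.82 loc [-0.0739  0.0946  0.3025] F(al,out,up) [-1.57  5.55  7.37] w 0.0002
0 False cmd 0.3015 z 0.3025 F [5.89 9.45]
1 False cmd 0.3009 z 0.3021 F [ 5.81 10.75]
 t 18.32 loc [-0.0738  0.0942  0.3021] F(al,out,up) [-2.96  5.81 10.75] w 0.0001
```

The push has built to 10.7 N and holds statically, well above the 3.5 N hinge friction, so the arm bears on its stop. I'll lift off, check peg_b's end and measure where the jaw sits.

```bash
python3 - <<'E'
from h import *
import json
robot.line_to(wor(AB,.0935,.33),vel=.08); st("off")
robot.set_gripper(.085)
r,z=rpy(25)
robot.move_pose(wor(0.0,.20,.43),r); robot.pause(.2)
c=robot.get_calibration("wrist"); im=robot.grab_frame("wrist"); cv2.imwrite("pics/w2.png",im)
W={k:np.array(v).ravel().tolist() for k,v in c.items()}
for k in ("cx","cy","vertical_fov"): W[k]=W[k][0]
json.dump(W,open("w2.json","w"))
cs=robot.get_calibration("side");s=robot.grab_frame("side"); cv2.imwrite("pics/s3.png",s)
print([b for b in blobs(im,(0,150,60),(6,255,255),40)])
print([b for b in blobs(s,(0,150,50),(6,255,255),15) if 230<b[1][0]<300 and b[1][1]>130])
st()
W0=json.load(open("w.json")); T=robot.get_calibration("top")
for z in (.238,):
    print("jaw top w0",[loc(onz(W0["0"],(345.5,v),z)).round(4) for v in (215,226)],"T",loc(onz(T,(381.2,174.4),z)).round(4))
cv2.imwrite("pics/w2c.png",cv2.resize(im[120:270,200:460],None,fx=3,fy=3,interpolation=cv2.INTER_CUBIC))
E
```

```text
off t 18.84 loc [-0.0739  0.0934  0.3299] F(al,out,up) [-0.07  0.82 -0.43] w -0.0006
[([44, 0, 30, 29, 708], [57.8, 12.4]), ([0, 112, 60, 72, 1362], [26.9, 146.0]), ([398, 170, 23, 21, 438], [409.2, 180.0]), ([230, 172, 21, 22, 414], [240.1, 182.3]), ([23, 179, 36, 31, 528], [40.6, 196.0])]
[([269, 165, 7, 7, 36], [272.1, 167.8]), ([277, 205, 8, 11, 67], [280.7, 209.5])]
 t 20.82 loc [-1.000e-04  1.992e-01  4.304e-01] F(al,out,up) [-0.45  0.62  0.41] w 0.0848
jaw top w0 [array([0.0828, 0.067 , 0.238 ]), array([0.0836, 0.0517, 0.238 ])] T [0.0808 0.0537 0.238 ]
```

View pics/w2c.png

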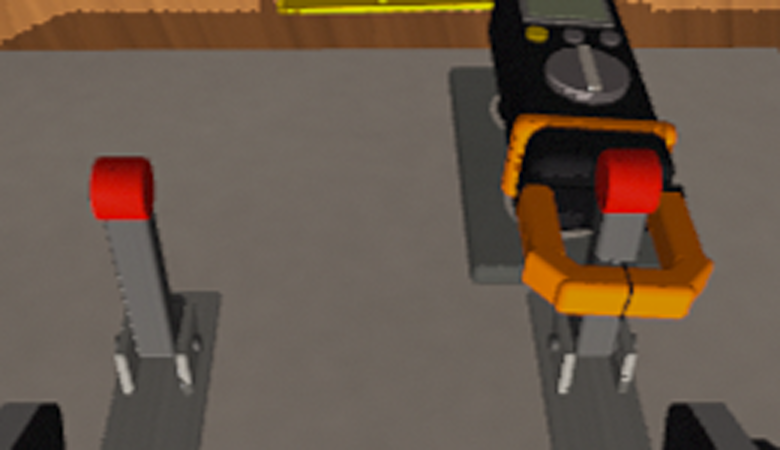

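```bash
python3 - <<'E'
from h import *
import json
W=json.load(open("w2.json"));S=robot.get_calibration("side");W0=json.load(open("w.json"));T=robot.get_calibration("top")
print("jaw top w2",[loc(onz(W,(200+x/3,120+y/3),.238)).round(4) for x,y in ((555,280),(710,290),(628,275),(628,315))])
# jaw top face in top view: orange mask in a small window
t=cv2.imread("pics/top0.png")[160:192,372:392]; h=cv2.cvtColor(t,cv2.COLOR_BGR2HSV)
m=((h[...,0]>9)&(h[...,0]<19)&(h[...,1]>200)&(h[...,2]>150)).astype(np.uint8)
for r in range(0,32): print(''.join('#' if v else '.' for v in m[r]),end=' ' if r%4!=3 else '\n')
p,e=tri((W,(240.1,182.3)),(S,(272.1,167.9))); print("b_end",loc(p).round(4),np.round(e,4))
for al in (-.074,-.0755,-.077):
    print("b_end plane",al,loc(onplane(W,(240.1,182.3),O_+al*P_,P_)).round(4))
for r_,z_ in ((.075,0),):
  for th in np.arange(1.35,1.8,.08):
    e=end(-.0755,th); q=proj(W,wor(*e)); print(round(th,2),q.round(1),proj(S,wor(*e)).round(1))
print("a_end check",proj(W,wor(*end(AA,1.57))).round(1),"meas 409.2 180")
E
```

```text
jaw top w2 [array([0.0596, 0.0682, 0.238 ]), array([0.109 , 0.0637, 0.238 ]), array([0.082 , 0.0704, 0.238 ]), array([0.0851, 0.0521, 0.238 ])]
.................... .................... .................... ....................
.........###........ .........#####...... ...##....#####...... ...........###......
........#....#...... ........#.....#..... ........#...#....... .......#....#.......
.......#...#........ ...........#........ ......#............. ......#.............
.................... .....#.............. .....#.............. .........#..........
....##.............. ....#####........... ...######........... ...#####............
##..####............ .####............... ....###..#.......... .......##...........
.................... .................... .................... ....................
b_end [-0.0748  0.0951  0.2265] [0.0015 0.0015]
b_end plane -0.074 [-0.074   0.0961  0.2258]
b_end plane -0.0755 [-0.0755  0.0921  0.221 ]
b_end plane -0.077 [-0.077   0.088   0.2162]
1.35 [237.3 194.1] [270.7 165. ]
1.43 [238.3 188.8] [271.3 167. ]
1.51 [239.3 184. ] [271.6 169. ]
1.59 [240.4 179.7] [271.7 171. ]
1.67 [241.6 175.9] [271.7 173. ]
1.75 [242.8 172.7] [271.4 175. ]
a_end check [409.1 180.6] meas 409.2 180
```

peg_b's end reads ~1.52 rad (row 182.3, with peg_a's check within 0.6 px). The meter jaw is at along ~0.083, out ~0.058. Next: grip the jaw and transfer the meter.

```bash
python3 - <<'E'
from h import *
zg=.266; a=.083; o=.058
robot.move_pose(wor(a,o+.01,zg+.09),R0); 
robot.line_to(wor(a,o,zg+.06),vel=.15)
g=robot.line_to(wor(a,o,zg),vel=.07,guard=5); st(f"at jaw {g}")
if g: raise SystemExit
robot.set_gripper(0); robot.pause(.1); st("grip")
robot.line_to(wor(a,o,zg+.013),vel=.04,guard=15); robot.pause(.1); st("lift")
g=robot.line_to(wor(a,.145,zg+.014),vel=.08,guard=6); st(f"out {g}")
cv2.imwrite("pics/w3.png",robot.grab_frame("wrist")); cv2.imwrite("pics/s4.png",robot.grab_frame("side"))
w=cv2.imread("pics/w3.png");s=cv2.imread("pics/s4.png")
cv2.imwrite("pics/c4.png",np.hstack([cv2.resize(w[:,120:520],(400,400)),cv2.resize(s[110:290,210:370],(356,400))]))
E
```

```text
at jaw False t 22.87 loc [0.0832 0.0579 0.2666] F(al,out,up) [0.4  0.04 1.26] w 0.0854
grip t 23.34 loc [0.0832 0.058  0.2666] F(al,out,up) [0.08 1.24 4.34] w 0.06
lift t 23.92 loc [0.0829 0.058  0.2786] F(al,out,up) [-0.15 -0.11 -3.69] w 0.0594
out False t 25.16 loc [0.0831 0.1445 0.28  ] F(al,out,up) [-0.31 -0.1  -2.91] w 0.0595
```

View pics/c4.png

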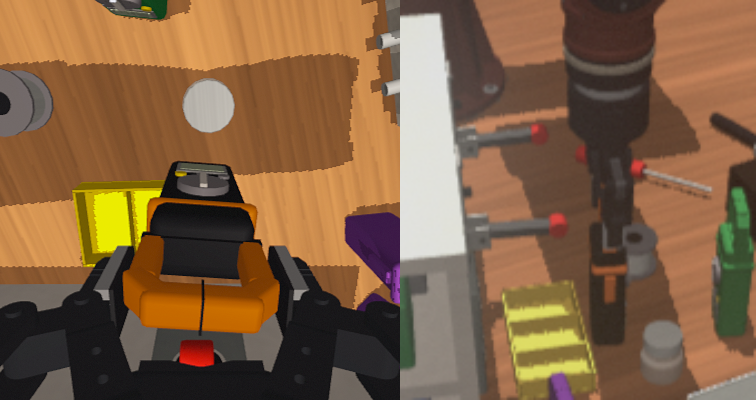

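The meter is held squarely in the jaws (width 59.4 mm, load ~3.5 N) and is clear of hook_a's disc. Next: over to hook_b, slide on, and lower by feel.

```bash
python3 - <<'E'
from h import *
a=-.0742; zi=.2840
robot.line_to(wor(.083,.155,zi),vel=.1)
robot.line_to(wor(a,.155,zi),vel=.15); robot.pause(.15); st("front")
g=robot.line_to(wor(a,.06,zi),vel=.05,guard=4); st(f"in {g}")
if g: raise SystemExit
robot.pause(.15); st("settle")
g=robot.line_to(wor(a,.06,.262),vel=.015,guard=2.5); st(f"down {g}")
robot.pause(.1); st("rest")
cv2.imwrite("pics/w4.png",robot.grab_frame("wrist")); cv2.imwrite("pics/s5.png",robot.grab_frame("side"))
w=cv2.imread("pics/w4.png");s=cv2.imread("pics/s5.png")
cv2.imwrite("pics/c5.png",np.hstack([cv2.resize(w[:,120:520],(400,400)),cv2.resize(s[110:290,210:370],(356,400))]))
E
```

```text
front t 26.87 loc [-0.0737  0.1549  0.2838] F(al,out,up) [ 0.3  -0.03 -2.97] w 0.0595
in False t 28.92 loc [-0.0742  0.0602  0.284 ] F(al,out,up) [ 0.49 -0.68 -2.9 ] w 0.0593
settle t 29.07 loc [-0.0742  0.0601  0.284 ] F(al,out,up) [-0.15  0.6  -2.61] w 0.0595
down True t 30.02 loc [-0.0743  0.06    0.2692] F(al,out,up) [1.04 1.05 4.59] w 0.0596
rest t 30.12 loc [-0.0743  0.06    0.2691] F(al,out,up) [1.01 0.4  6.29] w 0.0594
```

Contact came at 0.2691, within 0.5 mm of prediction. I'll ease off, release, withdraw, and look.

```bash
python3 - <<'E'
from h import *
robot.line_to(wor(-.0743,.06,.2690),vel=.01); st("eased")
robot.set_gripper(.085); robot.pause(.2); st("open")
g=robot.line_to(wor(-.0743,.06,.36),vel=.08,guard=5); st(f"up {g}")
r,z=rpy(25)
robot.move_pose(wor(0.0,.20,.43),r); robot.pause(.2)
w=robot.grab_frame("wrist");s=robot.grab_frame("side"); cv2.imwrite("pics/w5.png",w); cv2.imwrite("pics/s6.png",s)
print([b for b in blobs(w,(0,150,60),(6,255,255),40)]); st()
cv2.imwrite("pics/c6.png",np.hstack([cv2.resize(w[100:340,160:480],(480,360)),cv2.resize(s[110:270,210:330],(270,360))]))
E
```

```text
eased t 30.48 loc [-0.0742  0.06    0.2692] F(al,out,up) [0.36 0.53 3.47] w 0.0597
open t 31.06 loc [-0.0743  0.06    0.2689] F(al,out,up) [ 0.19 -0.17  0.4 ] w 0.0849
up False t 32.35 loc [-0.0745  0.06    0.3594] F(al,out,up) [-0.73  0.32 -0.03] w 0.0847
[([44, 0, 30, 29, 698], [57.7, 12.3]), ([0, 112, 60, 72, 1380], [27.0, 145.9]), ([398, 168, 22, 21, 420], [408.3, 178.0]), ([229, 172, 23, 22, 429], [240.1, 182.1]), ([23, 179, 36, 31, 533], [40.5, 195.9])]
 t 33.5 loc [-0.      0.1989  0.4305] F(al,out,up) [-0.42 -0.65  0.22] w 0.0854
```

View pics/c6.png

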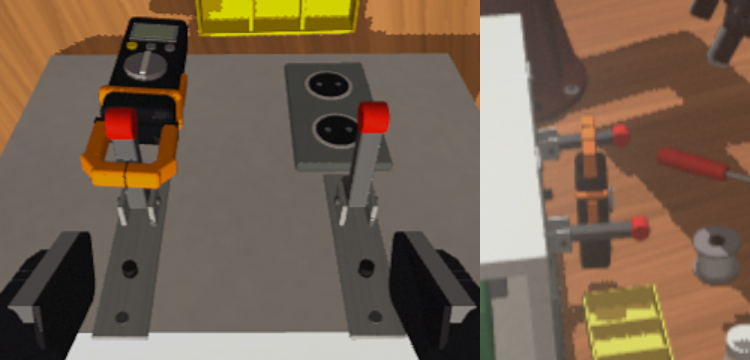

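The meter hangs on hook_b, whose arm is unchanged (240.1,182.1), and hook_a is empty and level. Next: grip disc_a deeper in the pads, swing it up while partly turning the tool along, then press it home from outside.

```bash
python3 - <<'E'
from h import *
off=.058; A=.0812
def pose(th,al,back=0):
    r,z=rpy(al); return wor(*end(A,th))-(off+back)*z, r
p,r=pose(1.59,40,.05)
for th,al in ((1.59,40),(1.0,20),(.35,0)):
    if robot.ik(*pose(th,al)) is None: print("no ik",th,al); raise SystemExit
robot.set_gripper(.05)
robot.move_pose(p,r); st("pre")
g=robot.line_to(pose(1.59,40)[0],vel=.08,guard=5); st(f"at {g}")
if g: raise SystemExit
robot.set_gripper(0); st("grip")
for th,al in ((1.4,34),(1.2,28),(1.0,21),(.8,14),(.6,8),(.45,3),(.3,0)):
    p,r=pose(th,al); robot.line_to(p,vel=.05,rotation=r); st(f"th{th}")
s=robot.grab_frame("side"); cv2.imwrite("pics/s7.png",s)
S=robot.get_calibration("side")
print([b for b in blobs(s,(0,150,50),(6,255,255),8) if 230<b[1][0]<300 and b[1][1]>130])
print([(t,proj(S,wor(*end(A,t))).round(1).tolist()) for t in (.3,.5,.7,.9)])
E
```

```text
pre t 34.61 loc [0.081  0.1627 0.3026] F(al,out,up) [-0.88  0.27  1.37] w 0.05
at False t 35.38 loc [0.0813 0.1306 0.2641] F(al,out,up) [ 0.84  0.05 -0.21] w 0.0503
grip t 35.78 loc [0.0811 0.1307 0.2631] F(al,out,up) [-3.23  3.33  3.82] w 0.0149
th1.4 t 36.31 loc [0.081  0.1245 0.2803] F(al,out,up) [-1.44  2.76 -3.11] w 0.0146
th1.2 t 36.86 loc [0.0811 0.1145 0.2983] F(al,out,up) [-2.02 -3.06 -3.08] w 0.0145
th1.0 t 37.42 loc [0.0811 0.1013 0.3141] F(al,out,up) [-1.81 -6.77 -8.5 ] w 0.0144
th0.8 t 38.0 loc [0.0811 0.0853 0.3278] F(al,out,up) [ -1.21  -7.87 -11.02] w 0.0141
th0.6 t 38.56 loc [0.0811 0.0681 0.3386] F(al,out,up) [ -0.81  -7.05 -13.11] w 0.0145
th0.45 t 39.02 loc [0.0811 0.0536 0.3448] F(al,out,up) [ -0.24  -4.05 -15.2 ] w 0.0143
th0.3 t 39.46 loc [0.0811 0.0399 0.3497] F(al,out,up) [ -0.95  -1.31 -12.92] w 0.0138
[([270, 166, 6, 8, 27], [272.4, 168.9])]
[(0.3, [254.2, 186.4]), (0.5, [260.9, 188.0]), (0.7, [266.9, 190.7]), (0.9, [271.9, 194.2])]
```

```bash
python3 - <<'E'
from h import *
A=.0812
robot.set_gripper(.045); st("open")
robot.line_to(wor(A,.045,.40),vel=.15)
robot.line_to(wor(A,.13,.40),vel=.2)
robot.set_gripper(0)
r,z=rpy(15)
robot.line_to(wor(A,.125,.349),vel=.15,rotation=r); robot.pause(.1); st("ready")
g=robot.line_to(wor(A,.06,.349),vel=.05,guard=3); o=st(f"touch {g}")
out=loc(o["tool_pos"])[1]; b=0
for i in range(40):
    out-=.0025 if out>.064 else .0007
    g=robot.line_to(wor(A,out,.349),vel=.03,guard=12); o=robot.observe(); F=o["ft_force"]; l=loc(o["tool_pos"])
    print(i,g,"cmd",round(out,4),"out",l[1].round(4),"F",np.round([F@P_,F@N_,F[2]],1),flush=True)
    if F@N_>10 or out<.045: break
robot.pause(.2); st("hold")
E
```

```text
open t 39.91 loc [0.0815 0.0402 0.3507] F(al,out,up) [ 0.05 -0.18 -0.21] w 0.0445
ready t 42.07 loc [0.0816 0.1247 0.3507] F(al,out,up) [-0.12 -1.28  0.49] w -0.0001
touch True t 42.85 loc [0.0812 0.088  0.3486] F(al,out,up) [ 0.36 -0.1  -1.01] w -0.0004
0 False cmd 0.0855 out 0.0854 F [ 0.9  0.4 -0.3]
1 False cmd 0.083 out 0.0833 F [0.4 3.3 1. ]
2 False cmd 0.0805 out 0.0806 F [0.8 4.  2.2]
3 False cmd 0.078 out 0.078 F [0.  3.1 0.6]
4 False cmd 0.0755 out 0.0754 F [-0.3  3.   1.3]
5 False cmd 0.073 out 0.0729 F [1.1 3.  1. ]
6 False cmd 0.0705 out 0.0704 F [0.2 2.1 1.5]
7 False cmd 0.068 out 0.0678 F [0.2 2.  0.7]
8 False cmd 0.0655 out 0.0653 F [0.5 1.3 1.5]
9 False cmd 0.063 out 0.0628 F [0.2 1.5 0.4]
10 False cmd 0.0623 out 0.0624 F [0.3 3.6 1.1]
11 False cmd 0.0616 out 0.0617 F [0.1 3.2 1.9]
12 False cmd 0.0609 out 0.0609 F [0.  2.4 1.1]
13 False cmd 0.0602 out 0.0601 F [-0.   3.3  2.1]
14 False cmd 0.0595 out 0.0594 F [0.2 2.5 1.2]
15 False cmd 0.0588 out 0.0587 F [-0.6  3.1  0.7]
16 False cmd 0.0581 out 0.058 F [-0.3  3.2  1.1]
17 False cmd 0.0574 out 0.0574 F [-0.2  2.5  1.6]
18 False cmd 0.0567 out 0.0566 F [-0.   3.   1.4]
19 False cmd 0.056 out 0.0559 F [-1.   2.2  1.7]
20 False cmd 0.0553 out 0.0555 F [0.3 4.1 2.5]
21 False cmd 0.0546 out 0.0553 F [-0.7  7.7  3.1]
22 False cmd 0.0539 out 0.055 F [0.2 9.9 2.5]
23 False cmd 0.0532 out 0.0549 F [-0.6 13.5  3.7]
hold t 49.08 loc [0.0811 0.0549 0.3491] F(al,out,up) [-0.04 12.56  2.78] w 0.0001
```

The pad gave a crisp stop at 0.0553 (predicted 0.055 for the folded arm), held at 12.6 N. I'll back off and make a final check.

```bash
python3 - <<'E'
from h import *
A=.0812
robot.line_to(wor(A,.12,.36),vel=.12); st("back")
robot.set_gripper(.06)
r,z=rpy(25)
robot.move_pose(wor(0.0,.20,.43),r); robot.pause(.25)
c=robot.get_calibration("wrist");w=robot.grab_frame("wrist");s=robot.grab_frame("side")
cv2.imwrite("pics/w8.png",w);cv2.imwrite("pics/s8.png",s)
S=robot.get_calibration("side")
print([b for b in blobs(w,(0,150,60),(6,255,255),40)])
print([b for b in blobs(s,(0,150,50),(6,255,255),8) if 230<b[1][0]<300 and b[1][1]>130])
print([(t,proj(c,wor(*end(.0815,t))).round(1).tolist(),proj(S,wor(*end(.0815,t))).round(1).tolist()) for t in (-.03,0,.06,.12)]); st()
cv2.imwrite("pics/c8.png",np.hstack([cv2.resize(w[100:340,160:480],(480,360)),cv2.resize(s[80:280,190:390],(310,360))]))
E
```

```text
back t 49.8 loc [0.0813 0.1195 0.3597] F(al,out,up) [-0.29 -0.21  0.08] w -0.0003
[([43, 0, 30, 29, 710], [57.5, 12.4]), ([0, 112, 60, 98, 1932], [30.7, 160.1]), ([229, 173, 22, 22, 434], [239.7, 183.0])]
[([269, 165, 7, 6, 33], [272.0, 167.4]), ([240, 181, 8, 5, 30], [243.4, 183.1])]
[(-0.03, [410.1, 298.8], [242.4, 186.3]), (0, [410.6, 297.5], [243.5, 186.2]), (0.06, [411.4, 294.7], [245.6, 186.0]), (0.12, [412.2, 291.6], [247.8, 186.0])]
 t 51.33 loc [3.000e-04 1.992e-01 4.295e-01] F(al,out,up) [-0.47  0.09 -1.3 ] w 0.0602
```

View pics/c8.png

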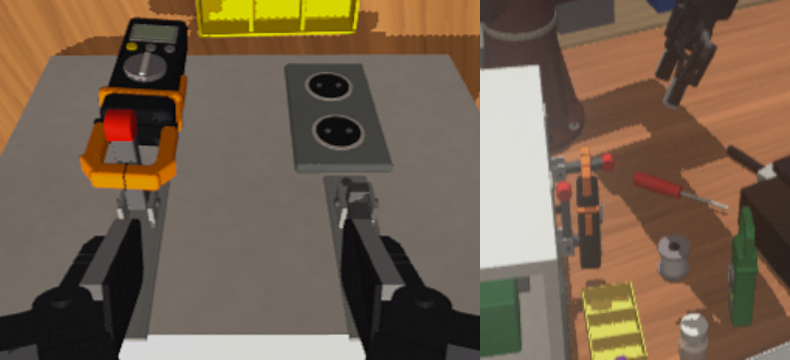

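Final view: hook_a is folded (side column 243.4 against 243.5 predicted for 0 rad). The meter hangs on hook_b, and the outlet is clear. The robot is touching nothing, so I'm handing in.

```bash
python3 - <<'E'
from plant import robot
robot.job_done()
E
```

```text
the job is handed in; nothing more can be done
```

The job is done and handed in at about 51 s of the 72 s allowed. The meter now hangs by its jaw on hook_b, and hook_a is folded flat against its pad.

- **Hook_b:** I gripped its red end and swung it out; the end slipped somewhat in the grip. I then pushed it home from above until 10.7 N held steady, well over the 3.5 N hinge friction and under the 15 N limit. The camera put the arm at about 1.52 rad, and it had not moved measurably after the meter was hung.
- **Meter:** It came off hook_a without bumping. When lowered onto hook_b it touched within about 0.5 mm of the predicted height, with about 9 N of contact force against the 30 N limit.
- **Hook_a:** I swung it up and pressed it on until the pad gave a clear stop, at 12.6 N against the 23 N limit. The final side picture puts the end at column 243.4, against 243.5 predicted for 0 rad.
- **Rest of the bench:** The final pictures show the outlet clear, and the tray, spool, jar and driver look undisturbed.

**Less certain:**
- Hook_b's stop felt softer than hook_a's pad: the fingertips sank about 4 mm while the force built. I put that down to give in the fingers or the stop.
- The camera's 1.52 rad disagrees slightly with the 1.58 rad implied by the fingertip height under load.
- The last wrist picture showed hook_b's end shifted by 0.9 px (about 0.015 rad), which I took as noise. I did not push it again after hanging the meter.

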